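Seat the stage plate with a spacer and hold it

TASK

Set the small covered dish flat on the grey stage plate, between its four pins, and let go of it. Then take the white spacer, stand it down in the gap beside the plate that is wide enough for it (the one at the thin stop, not the one at the thick stop), and slide it against the plate until the plate sits flush against the thick stop. Finish while still gripping the spacer and keeping a gentle, steady push on the plate; leave the other things alone.

Things in the scene. Friction and masses are not known exactly. Their poses are not given: they have to be found in the camera images.
- fixture: Pale aluminium base fixed to the bench, 110 (x) x 206 (y) x 6 mm high; origin at the centre of its underside, on the bench. The stage plate slides along its y between two low steel rails (inner faces at x = +-42 mm, 104 mm long, tops 14 mm above the bench). A thick stop stands at one end of y and a thin stop at the other; which is at which end varies.
- stop_thick: Steel block, 70 (x) x 40 (y) x 22 mm high, fixed on the base, yaw as the fixture's, 77 mm from the fixture's centre along its +y or -y; origin at the centre of its underside (6 mm above the bench), top 28 mm above the bench. Inner face 20 mm from its centre. The gap from it to the plate starts at 8 to 16 mm: too narrow for the spacer.
- stop_thin: Steel bar, 70 (x) x 14 (y) x 22 mm high, fixed on the base, yaw as the fixture's, 77 mm from the fixture's centre at the other end of y; origin at the centre of its underside (6 mm above the bench), top 28 mm above the bench. Inner face 7 mm from its centre. The gap from it to the plate starts at 21 to 29 mm: wide enough for the spacer.
- plate_top (a point): Centre of the upper face (20 mm above the bench) of the grey stage plate, 80 (x) x 90 (y) x 14 mm, 0.22 kg, loose on the base between the rails, sliding along y; axes as the fixture's within 1 degree. Four pins, 6 mm wide, stand 5 mm proud at x, y = +-20 mm; the dish goes midway with 3 mm to spare at each pin. Flush: 65 mm between the centres of plate and thick stop.
- dish_mid (a point): Small white covered dish, a closed round disc 44 mm in diameter and 12 mm high, about 25 g, lying on the bench at one side of the fixture. This point is its centre, half-way up (6 mm above what it lies on). Its yaw does not matter. A larger dish of 61 mm stands behind and is not to be used.
- spacer_mid (a point): Centre of the white plastic slab standing on the bench at the other side of the fixture, 50 (x) x 18 (y) x 60 mm high (z), 60 g; point 30 mm above its foot. Grip it across its 18 mm thickness (y), in its upper half. In the gap its broad faces face plate and thin stop (its y along the fixture's, either way round), its foot on or within 4 mm of the base's top (6 mm above the bench).
- big_dish: Bystander: larger white covered dish, 61 mm in diameter, 12 mm high, on the bench behind the fixture; origin at the centre of its underside.
- brown_vial: Bystander: small brown bottle with black cap, 27 mm in diameter, 55 mm high, standing behind the fixture; origin at the centre of its underside.
- pale_tweezers: Bystander: pale tweezers, 121 mm long (y), 14 mm wide and 10 mm high, lying in front of the fixture; origin at the centre of their underside.
Not all that is in view belongs to the job. What is shaped like the part that bears spacer_mid but blue or purple is not meant.

How it is judged:
By the outcome, as a careful person would: the job done as asked, in the order asked, and still so for the second after the job is handed in, while the arm keeps its last pose, push and grip.
It also fails if it takes over 64 s, if anything falls off the work surface, if the arm or the gripper's body presses on something with over 40 N, if the wrist force passes 120 N, or if a joint passes its speed limit or range.

ROBOT

A 6-joint arm with a two-finger parallel gripper is mounted at the origin on a cart in front of the work surface, level with it; the furniture and walls round the work are solid. World frame = base frame: x ahead of the robot, y to its left, z up, the work surface at z = 0. Lengths are in m, angles in rad, forces in N, time in s.
With the tool pointing down it reaches from about 0.225 to 0.875 m from the base axis. Payload 3.4 kg.
Tool frame: the origin (TCP) lies at the very end of the fingers, on their centre line; the grasp point (between the pads) lies 19 mm behind it; z points along the fingers, y is the line along which they close (so a half turn about z gives the same grasp; the last joint's range is limited). The gripper opens to 85 mm and grips with 20 to 120 N. Pads are 22 mm wide; open, the fingers measure 114 mm over their backs; the gripper's body (76 mm by 85 mm) begins 54 mm behind the grasp point. The pads swing forward as they close: fully open they stand 13 mm farther back than shut.
Start: joints at [1.216, 0.276, 1.505, -0, 1.361, -0.121], TCP at [0.133, 0.559, 0.231] pointing down, gripper open.
Joint ranges: [-2.89, 2.89], [-0.75, 2.08], [0.22, 2.7], [-1.18, 4.32], [0.11, 2.71], [-2.7, 2.7]. Speed limits (rad/s): [2.57, 2.57, 3.14, 3.14, 3.14, 3.14].

INTERFACE

Orientations are given as a unit quaternion [w, x, y, z].
In Python, from rig import get_state, optics, sign_off gives the robot as it stands.
- The arm moves only by the tool send_rows, never from a script. Its argument "increments" is a list of rows, each an object with "gripper": the gripper's target within -1 to 1 (shut at 1, half-way at 0, fully open at -1); "linear": the shift along the world's x, y, z in m, a list of three; "delta_rot": the turn, a rotation vector about the world's x, y, z in rad, a list of three. In form: [{"gripper": gripper, "linear": [dx, dy, dz], "delta_rot": [rx, ry, rz]}, ...]. A call has 1 to 8 rows; each row is the pose to reach, as a shift and turn from the pose commanded when the call began; what a row does not reach only later rows make up. A row lasts 1/10 s, in which the tool goes at most 50 mm and 8.59 degrees, less where a joint would pass 70% of its speed; a pose out of reach is approached as far as the arm can. A call with a gripper value outside its range is refused whole. The fingers move at their own pace and stop on an object; "newtons" is the grip in N (left out, the last holds). Time passes only in rows, so rows that repeat a pose let the fingers close. It gives the time, the measured TCP pose, the force, the opening and the grip force at its end, in the units of the state.
- get_state(): the state, without advancing time (a new reading comes with each control period).
- optics.get_image(name): name is "scene" or "top"; returns a dict with "pixels" (384x512x3 uint8, blue, green, red), "K" (3x3 intrinsics, pixels), "rvec" (rotation vector, rad) and "tvec" (3), from world to camera coordinates, as OpenCV has them. Camera axes: x right, y down, z forward; pixel columns grow to the right and rows downward; lengths in m; the calibration is good to about 2 mm. A picture is of the moment at which its call begins. There is no depth.
- sign_off(): hands the job in; it is judged then, once.
The state is a dict: "clock": time; "qpos": joint angles; "qd": joint speeds; "effort": joint torques, N m; "position": TCP position; "ee_rot": TCP orientation; "contact_force": force on the tool from outside, world axes, zero at the start; "moment": the same for the moment, N m; "width": finger opening in m; "gripper_force": force on a finger pad.
Only numpy, scipy, OpenCV 4.12 (cv2) and the standard library are available. Lean on these libraries where they do the work, as an engineer would, in place of code of your own. Each camera call takes 0.05 s, during which the arm holds its last target. There are 200 camera calls.

## Working session

There is one attempt and no reset: what is moved stays moved. The work goes in short steps, Python scripts to look and compute and a tool call to move; the robot and the scene stay as the last step left them, time stands still between calls to the robot, and variables do not carry over. Pictures are saved under pics/ and viewed, at most 10 in all, crops included, and the job is handed in when it is done.

Besides the shell and the picture viewer there is one more tool, called after "Call:" as name(argument=value, ...), one argument or row to a line, values as JSON. send_rows: Moves the arm, as the interface text tells. Its arguments: {"type":"object","properties":{"increments":{"type":"array"},"newtons":{"type":"number"}},"required":["increments"]}

```bash
mkdir -p pics; ls
cat > h.py <<'E'
import numpy as np, cv2
from rig import get_state, optics, sign_off
def cam(n):
    d=optics.get_image(n); d['R']=cv2.Rodrigues(np.array(d['rvec'],float))[0]; d['t']=np.array(d['tvec'],float).ravel(); d['K']=np.array(d['K'],float); d['pixels']=np.ascontiguousarray(d['pixels']); return d
def ray(d,uv,z):
    uv=np.atleast_2d(np.array(uv,float)); p=np.c_[uv,np.ones(len(uv))]@np.linalg.inv(d['K']).T@d['R']
    c=-d['R'].T@d['t']; return c+p*((z-c[2])/p[:,2])[:,None]
def proj(d,P):
    return cv2.projectPoints(np.atleast_2d(np.array(P,float)),np.array(d['rvec'],float),d['t'],d['K'],None)[0].reshape(-1,2)
E
python3 - <<'E'
from h import *
s=get_state(); print({k:np.round(v,3) for k,v in s.items()})
for n in('scene','top'):
    d=cam(n); cv2.imwrite(f'pics/{n}0.png',d['pixels']); print(n,np.round(-d['R'].T@d['t'],3),d['K'][0,0],np.round(d['R'],2).tolist())
a,b=cv2.imread('pics/scene0.png'),cv2.imread('pics/top0.png')
E
```

```text
pics
{'clock': np.float64(0.0), 'qpos': array([ 1.216,  0.277,  1.506,  0.   ,  1.361, -0.121]), 'qd': array([ 0.001,  0.001,  0.   , -0.   , -0.   ,  0.   ]), 'effort': array([-0.0000e+00, -4.1677e+01, -2.4581e+01, -0.0000e+00,  1.1000e-02,
       -0.0000e+00]), 'position': array([0.133, 0.559, 0.23 ]), 'ee_rot': array([-0.   ,  0.117,  0.993, -0.001]), 'contact_force': array([ 0.145,  0.267, -1.163]), 'moment': array([0.006, 0.001, 0.007]), 'gripper_force': np.float64(0.0), 'width': np.float64(0.085)}
scene [-0.297  0.51   0.542] 497.5182565204818 [[-0.43, -0.9, 0.01], [-0.43, 0.19, -0.88], [0.8, -0.39, -0.47]]
top [0.487 0.09  1.197] 414.91990469434455 [[0.02, -1.0, 0.01], [-1.0, -0.02, -0.08], [0.08, -0.01, -1.0]]
```

View pics/top0.png

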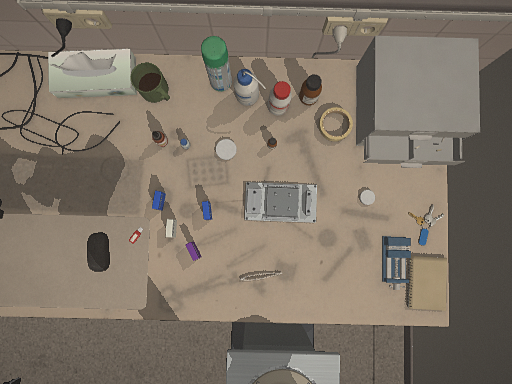

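View pics/scene0.png

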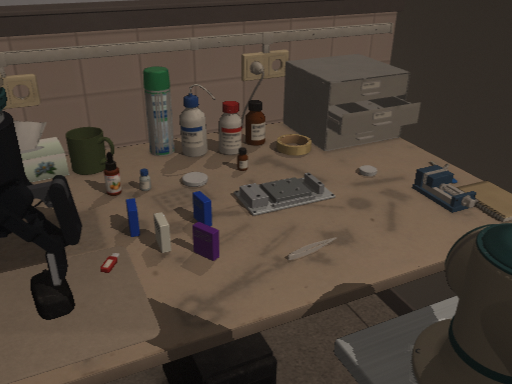

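Top view: the small dish is at (367,197), and the 61 mm dish at (226,149) is the lookalike. The white spacer is at (170,228); its lookalikes are blue (158,200), blue (207,210) and purple (193,251). The fixture is at (280,201). I choose the dish at (367,197) and the spacer at (170,228), and check both in one close crop.

Run:
```python
from h import *
b=cv2.imread('pics/top0.png')
c=cv2.resize(b[170:270,145:385],None,fx=3.3,fy=3.3,interpolation=cv2.INTER_CUBIC)[:240]
a=cv2.imread('pics/scene0.png')
f=cv2.resize(b[172:230,235:325],None,fx=5,fy=5,interpolation=cv2.INTER_CUBIC)
s=cv2.resize(a[165:265,120:345],None,fx=1.5,fy=1.5,interpolation=cv2.INTER_CUBIC)
W=np.zeros((240+290,800,3),np.uint8); W[:240,:c.shape[1]]=c; W[240:530,:450]=f; W[240:240+s.shape[0],455:455+s.shape[1]]=s[:, :345]
cv2.imwrite('pics/crop.png',W)
d=cam('top'); hsv=cv2.cvtColor(d['pixels'],cv2.COLOR_BGR2HSV)
for nm,(u,v) in dict(dish=(367,197),sp=(170,228),fix=(280,188)).items(): print(nm,hsv[v,u],hsv[v,u-18])
```

```text
dish [ 21  18 184] [ 17  59 163]
sp [ 22  27 205] [ 16  58 164]
fix [ 38   8 132] [ 30   7 155]
```

View pics/crop.png

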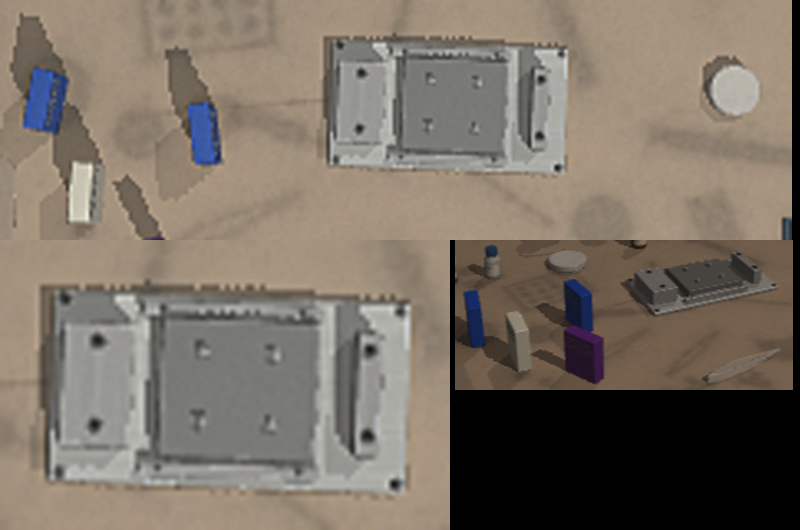

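The crop confirms both: the white spacer is at left, and the round white dish is at right. The thick stop is on the fixture's left (+y) end and the thin stop on its right (-y). Next I measure.

```bash
cat >> h.py <<'E'
def comp(m,uv=None,roi=None):
    """contour of the component of mask m that is largest in roi (u0,v0,u1,v1)"""
    k=np.zeros_like(m); u0,v0,u1,v1=roi; k[v0:v1,u0:u1]=m[v0:v1,u0:u1]
    cs=cv2.findContours(k,cv2.RETR_EXTERNAL,cv2.CHAIN_APPROX_NONE)[0]
    return max(cs,key=cv2.contourArea)
def cen(c):
    M=cv2.moments(c); return M['m10']/M['m00'],M['m01']/M['m00']
E
python3 - <<'E'
from h import *
d=cam('top'); hsv=cv2.cvtColor(d['pixels'],cv2.COLOR_BGR2HSV); H,S,V=cv2.split(hsv)
g=lambda m:(m*255).astype(np.uint8)
def rect(c,z):
    P=ray(d,c.reshape(-1,2),z)[:,:2]*1000
    r=cv2.minAreaRect(P.astype(np.float32)); return np.round(r[0],1),np.round(r[1],1),round(r[2],2)
base=cv2.morphologyEx(g(S<30),cv2.MORPH_OPEN,np.ones((3,3)))
c=comp(base,roi=(230,170,330,235)); print('base',rect(c,.006),cv2.contourArea(c))
print(V[201,235:325])
print(S[201,235:325])
print(V[175:230,283])
c=comp(g((S<40)&(V>120)),roi=(350,180,385,215)); print('dish',ray(d,cen(c),.012),rect(c,.012),cv2.contourArea(c))
c=comp(g((S<45)&(V>150)),roi=(155,210,182,245)); print('spacer',ray(d,cen(c),.06),rect(c,.06),cv2.contourArea(c))
d=cam('scene'); hsv=cv2.cvtColor(d['pixels'],cv2.COLOR_BGR2HSV)
print(hsv[170,368],hsv[235,165],hsv[225,158],hsv[170,355])
E
```

```text
base (array([573.3,  15.4]), array([205.1, 109.8]), 89.46) 2589.5
[147 152 148 160 161 157 162 143  84  91  96 104 129 156 155 152 151 149
 151 159 153 152 152 153 151 155 167 180 189  93 105  82 131 122 119 121
 120 121 121 122 123 123 123 123 123 123 122 124 123 122 120 122 121 121
 121 122 121 122 123 120 123 121 117 123 173 173 153  92  97 101  70 114
 161 150 150 151 132 174 170 168 171 166 162 162 161 164 161 163 160 161]
[61 55 59 57 59 60 58 57 52 59 16  5  6  5  5  2  3  9  8  8  7  5  5  7
  3  7  9  6  8 11 12 19  4  4  2  6  4  6  6  6 10 10  8  8  8  8  8 12
  8  6  4  4  4  6  6  8  8  6  6  4  4  6  4 10 10  9 10 11  8  8 22  7
  6  8  8  8 12 10  9  8  6 15 68 61 55 56 54 58 53 59]
[169 168 167 168 171 174 175 109 102 128 168 151  89 128 122 121 121 120
 119 123 121 121 121 121 121 121 123 122 124 122 123 122 123 121 120 121
 124 121 121 123 133  90 159 150 153 158 176 138 169 163 162 163 166 166
 165]
dish [[ 0.59353968 -0.2334193   0.012     ]] (array([ 593.2, -232.7]), array([40.4, 40.6]), 1.42) 159.5
spacer [[0.49102933 0.32171335 0.06      ]] (array([490.5, 321.5]), array([49.2, 16.3]), 2.33) 86.5
[ 17  36 128] [ 19  51 120] [18 45 57] [14 86 92]
```

Call:
send_rows(
  increments=[
    {"gripper": -1,"linear": [0.46,-0.792,-0.08],"delta_rot": [0,0,-1.346]},
    {"gripper": -1,"linear": [0.46,-0.792,-0.08],"delta_rot": [0,0,-1.346]},
    {"gripper": -1,"linear": [0.46,-0.792,-0.08],"delta_rot": [0,0,-1.346]},
    {"gripper": -1,"linear": [0.46,-0.792,-0.08],"delta_rot": [0,0,-1.346]},
    {"gripper": -1,"linear": [0.46,-0.792,-0.08],"delta_rot": [0,0,-1.346]},
    {"gripper": -1,"linear": [0.46,-0.792,-0.08],"delta_rot": [0,0,-1.346]},
    {"gripper": -1,"linear": [0.46,-0.792,-0.08],"delta_rot": [0,0,-1.346]},
    {"gripper": -1,"linear": [0.46,-0.792,-0.08],"delta_rot": [0,0,-1.346]},
  ],
)

```text
clock: 1.05
position: [0.3339, 0.2131, 0.1966]
ee_rot: [0.0, 0.659, 0.752, 0.001]
contact_force: [1.1, 0.2, 0.1]
width: 0.085
gripper_force: 0.0
```

Call:
send_rows(
  increments=[
    {"gripper": -1,"linear": [0.25,-0.43,-0.05],"delta_rot": [0,0,-0.12]},
    {"gripper": -1,"linear": [0.25,-0.43,-0.05],"delta_rot": [0,0,-0.12]},
    {"gripper": -1,"linear": [0.25,-0.43,-0.05],"delta_rot": [0,0,-0.12]},
    {"gripper": -1,"linear": [0.25,-0.43,-0.05],"delta_rot": [0,0,-0.12]},
    {"gripper": -1,"linear": [0.25,-0.43,-0.05],"delta_rot": [0,0,-0.12]},
    {"gripper": -1,"linear": [0.25,-0.43,-0.05],"delta_rot": [0,0,-0.12]},
    {"gripper": -1,"linear": [0.25,-0.43,-0.05],"delta_rot": [0,0,-0.12]},
    {"gripper": -1,"linear": [0.25,-0.43,-0.05],"delta_rot": [0,0,-0.12]},
  ],
)

```text
clock: 1.85
position: [0.5341, -0.1313, 0.1563]
ee_rot: [0.0, 0.701, 0.713, 0.0]
contact_force: [-0.0, 2.2, 0.3]
width: 0.0854
gripper_force: 0.0
```

Call:
send_rows(
  increments=[
    {"gripper": -1,"linear": [0.0,0.0,0.0],"delta_rot": [0,0,0]},
    {"gripper": -1,"linear": [0.0,0.0,0.0],"delta_rot": [0,0,0]},
    {"gripper": -1,"linear": [0.0,0.0,0.0],"delta_rot": [0,0,0]},
  ],
)

```text
clock: 2.15
position: [0.5325, -0.1284, 0.1563]
ee_rot: [-0.001, 0.701, 0.713, -0.0]
contact_force: [0.1, 0.7, 0.2]
width: 0.0853
gripper_force: 0.0
```

Call:
send_rows(
  increments=[
    {"gripper": -1,"linear": [0.061,-0.105,-0.056],"delta_rot": [0,0,-0.026]},
    {"gripper": -1,"linear": [0.061,-0.105,-0.056],"delta_rot": [0,0,-0.026]},
    {"gripper": -1,"linear": [0.061,-0.105,-0.056],"delta_rot": [0,0,-0.026]},
    {"gripper": -1,"linear": [0.061,-0.105,-0.056],"delta_rot": [0,0,-0.026]},
    {"gripper": -1,"linear": [0.061,-0.105,-0.056],"delta_rot": [0,0,-0.026]},
  ],
)

```text
clock: 2.65
position: [0.5937, -0.2328, 0.1002]
ee_rot: [-0.001, 0.71, 0.704, -0.0]
contact_force: [-0.1, 1.0, 0.1]
width: 0.0855
gripper_force: 0.0
```

Run:
```python
from h import *
s=get_state(); print(np.round(s['position'],4),s['clock'])
d=cam('top'); a=cam('scene')
hsv=cv2.cvtColor(d['pixels'],cv2.COLOR_BGR2HSV); H,S,V=cv2.split(hsv)
m=((S<25)&(V>112)&(V<129)).astype(np.uint8)*255
m=cv2.morphologyEx(m,cv2.MORPH_CLOSE,np.ones((3,3))); m=cv2.morphologyEx(m,cv2.MORPH_OPEN,np.ones((5,5)))
c=comp(m,roi=(258,180,305,222)); P=ray(d,c.reshape(-1,2),.02)[:,:2]*1000
print('plate',cv2.minAreaRect(P.astype(np.float32)),ray(d,cen(c),.02))
# stops' inner faces / plate edges along image rows -> y at heights
for v in (196,201,206):
    r=V[v].astype(int); print(v,r[255:272],r[294:312])
print('K',np.round(ray(d,[(280,201),(281,201)],.02),4).tolist())
A=a['pixels'];uv=proj(a,s['position'])[0].astype(int);print(uv)
x,y=uv; k=cv2.resize(A[max(0,y-70):y+60,max(0,x-170):x+100],None,fx=2.2,fy=2.2,interpolation=cv2.INTER_CUBIC); t=cv2.resize(d['pixels'][165:235,235:400],None,fx=3.6,fy=3.6,interpolation=cv2.INTER_CUBIC)
W=np.zeros((k.shape[0]+t.shape[0],600,3),np.uint8); W[:k.shape[0],:k.shape[1]]=k; W[k.shape[0]:,:t.shape[1]]=t
cv2.imwrite('pics/p1.png',W)
```

```text
[ 0.5937 -0.2328  0.1002] 2.65Traceback (most recent call last):
  File "<stdin>", line 7, in <module>
  File "h.py", line 14, in comp
    return max(cs,key=cv2.contourArea)
ValueError: max() iterable argument is empty
```

Run:
```python
from h import *
s=get_state()
d=cam('top'); a=cam('scene')
I=cv2.imread('pics/top0.png'); hsv=cv2.cvtColor(I,cv2.COLOR_BGR2HSV); H,S,V=cv2.split(hsv)
m=((S<25)&(V>112)&(V<129)).astype(np.uint8)*255
m=cv2.morphologyEx(m,cv2.MORPH_CLOSE,np.ones((3,3))); m=cv2.morphologyEx(m,cv2.MORPH_OPEN,np.ones((5,5)))
c=comp(m,roi=(258,180,305,222)); P=ray(d,c.reshape(-1,2),.02)[:,:2]*1000
print('plate',cv2.minAreaRect(P.astype(np.float32)),ray(d,cen(c),.02))
for v in (196,201,206):
    r=V[v].astype(int); print(v,r[255:272],r[294:312])
print('K',np.round(ray(d,[(280,201),(281,201)],.02),4).tolist())
A=a['pixels'];uv=proj(a,s['position'])[0].astype(int);print(uv)
x,y=uv; k=cv2.resize(A[max(0,y-70):y+60,max(0,x-170):x+100],None,fx=2.2,fy=2.2,interpolation=cv2.INTER_CUBIC); t=cv2.resize(d['pixels'][165:235,235:400],None,fx=3.6,fy=3.6,interpolation=cv2.INTER_CUBIC)
W=np.zeros((k.shape[0]+t.shape[0],600,3),np.uint8); W[:k.shape[0],:k.shape[1]]=k; W[k.shape[0]:,:t.shape[1]]=t
cv2.imwrite('pics/p1.png',W)
```

```text
plate ((570.9970092773438, 11.843093872070312), (82.60220336914062, 85.53511047363281), 0.9557361006736755) [[0.57321452 0.01079443 0.02      ]]
196 [157 152 153 153 152 155 143 181 182 162  94  99 126 122 122 120 120] [123 122 121 117 144 179 178 158  92 101 104  82  85 167 157 153 152 164]
201 [153 152 153 153 151 155 169 181 189  93 102  82 129 119 122 120 122] [122 120 120 117 126 173 174 156  91  99 102  70 114 161 149 148 152 131]
206 [154 153 151 153 150 152 184 181 189  92 105  73 129 124 122 122 120] [124 123 121 119 133 177 174 160  89  99 102  66 149 155 151 147 152 176]
K [[0.5748, 0.0176, 0.02], [0.5749, 0.0147, 0.02]]
[373 134]
```

View pics/p1.png

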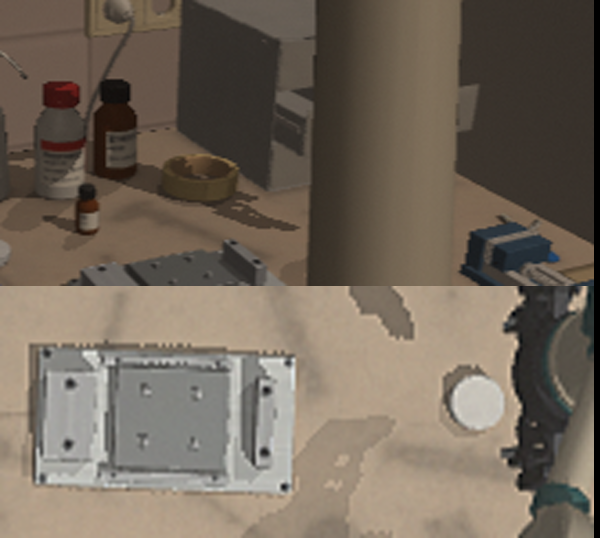

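Call:
send_rows(
  increments=[
    {"gripper": -1,"linear": [0,0,-0.05],"delta_rot": [0,0,0]},
    {"gripper": -1,"linear": [0,0,-0.08],"delta_rot": [0,0,0]},
    {"gripper": -1,"linear": [0,0,-0.099],"delta_rot": [0,0,0]},
    {"gripper": -1,"linear": [0,0,-0.099],"delta_rot": [0,0,0]},
    {"gripper": -1,"linear": [0,0,-0.099],"delta_rot": [0,0,0]},
  ],
)

```text
clock: 3.35
position: [0.5947, -0.2338, 0.0024]
ee_rot: [0.0, 0.71, 0.704, 0.0]
contact_force: [-0.4, 0.6, -0.4]
width: 0.0855
gripper_force: 0.0
```

Call:
send_rows(
  increments=[
    {"gripper": 0.3,"linear": [0,0,0],"delta_rot": [0,0,0]},
    {"gripper": 0.3,"linear": [0,0,0],"delta_rot": [0,0,0]},
    {"gripper": 0.3,"linear": [0,0,0],"delta_rot": [0,0,0]},
    {"gripper": 0.3,"linear": [0,0,0],"delta_rot": [0,0,0]},
    {"gripper": 0.3,"linear": [0,0,0],"delta_rot": [0,0,0]},
    {"gripper": 0.3,"linear": [0,0,0],"delta_rot": [0,0,0]},
    {"gripper": 0.3,"linear": [0,0,0],"delta_rot": [0,0,0]},
    {"gripper": 0.3,"linear": [0,0,0],"delta_rot": [0,0,0]},
  ],
  newtons=20,
)

```text
clock: 4.15
position: [0.5951, -0.2346, 0.003]
ee_rot: [0.001, 0.71, 0.704, 0.0]
contact_force: [-0.7, 0.9, 5.9]
width: 0.0427
gripper_force: 19.8
```

Call:
send_rows(
  increments=[
    {"gripper": 0.3,"linear": [0,0,0.03],"delta_rot": [0,0,0]},
    {"gripper": 0.3,"linear": [-0.021,0.245,0.08],"delta_rot": [0,0,0]},
    {"gripper": 0.3,"linear": [-0.021,0.245,0.08],"delta_rot": [0,0,0]},
    {"gripper": 0.3,"linear": [-0.021,0.245,0.08],"delta_rot": [0,0,0]},
    {"gripper": 0.3,"linear": [-0.021,0.245,0.08],"delta_rot": [0,0,0]},
    {"gripper": 0.3,"linear": [-0.021,0.245,0.08],"delta_rot": [0,0,0]},
    {"gripper": 0.3,"linear": [-0.021,0.245,0.08],"delta_rot": [0,0,0]},
    {"gripper": 0.3,"linear": [-0.021,0.245,0.08],"delta_rot": [0,0,0]},
  ],
)

```text
clock: 4.95
position: [0.5735, 0.0118, 0.082]
ee_rot: [0.001, 0.709, 0.705, 0.0]
contact_force: [-0.3, -1.1, -0.1]
width: 0.0425
gripper_force: 20.6
```

Call:
send_rows(
  increments=[
    {"gripper": 0.3,"linear": [0,0,-0.02],"delta_rot": [0,0,0]},
    {"gripper": 0.3,"linear": [0,0,-0.035],"delta_rot": [0,0,0]},
    {"gripper": 0.3,"linear": [0,0,-0.035],"delta_rot": [0,0,0]},
  ],
)

```text
clock: 5.25
position: [0.5717, 0.0091, 0.0442]
ee_rot: [-0.002, 0.711, 0.703, -0.002]
contact_force: [-0.0, 0.3, -0.4]
width: 0.0419
gripper_force: 20.6
```

Run:
```python
from h import *
s=get_state(); print({k:np.round(s[k],4) for k in('position','ee_rot','width','gripper_force','contact_force')})
a=cam('scene');d=cam('top'); p=s['position']; x,y=proj(a,p)[0].astype(int); print(x,y, proj(a,p+[0,0,.006]))
k=cv2.resize(a['pixels'][y-45:y+45,x-75:x+75],None,fx=5,fy=5,interpolation=cv2.INTER_CUBIC)
cv2.imwrite('pics/p2.png',k); cv2.imwrite('pics/raw2.png',a['pixels'])
```

```text
{'position': array([0.5717, 0.0091, 0.0442]), 'ee_rot': array([-0.0017,  0.7109,  0.7033, -0.0018]), 'width': np.float64(0.0419), 'gripper_force': np.float64(20.5866), 'contact_force': array([-0.0016,  0.2772, -0.3749])}
288 177 [[288.69389325 175.21797763]]
```

View pics/p2.png

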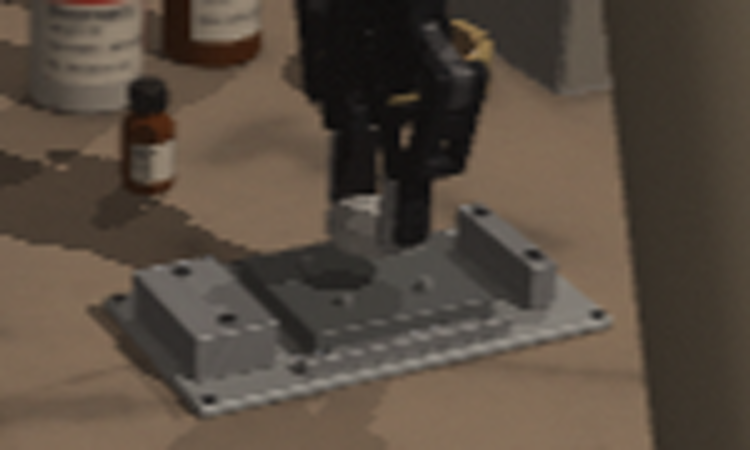

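The dish is held over the plate between the two closed fingers. The two near pins show at about (281.4,192) and (297,189) in the scene image. I check these against the plate estimate.

Run:
```python
from h import *
s=get_state(); print(np.round(s['position'],4))
a=cam('scene')
c=np.array([.5733,.0108]); b=np.radians(-.5); R=np.array([[np.cos(b),-np.sin(b)],[np.sin(b),np.cos(b)]])
P=lambda x,y,z:[*(c+R@[x/1e3,y/1e3]),z/1e3]
print('pins',proj(a,[P(-20,20,25),P(-20,-20,25)]).round(1).tolist())
f=np.array([.5733,.0154]); Q=lambda x,y,z:[*(f+R@[x/1e3,y/1e3]),z/1e3]
print('near corners of base',proj(a,[Q(-55,103,6),Q(-55,-103,6),Q(55,103,6)]).round(1).tolist(),'seen',[(213+200/5,132+410/5),(213+607/5,132+322/5),(213+103/5,132+302/5)])
print('ray pins',np.round(ray(a,[(281.4,192),(297,189)],.025),4).tolist())
for z in(.04,.045,.05):print(z,np.round(ray(a,[(279,172)],z),4))
```

```text
[0.5735 0.0093 0.0462]
pins [[283.5, 190.5], [299.3, 187.2]]
near corners of base [[254.1, 213.4], [336.6, 194.9], [234.0, 190.9]] seen [(253.0, 214.0), (334.4, 196.4), (233.6, 192.4)]
ray pins [[0.5492, 0.0384, 0.025], [0.5477, -0.0001, 0.025]]
0.04 [[0.6137 0.0111 0.04  ]]
0.045 [[0.6046 0.0161 0.045 ]]
0.05 [[0.5956 0.0211 0.05  ]]
```

Call:
send_rows(
  increments=[
    {"gripper": 0.3,"linear": [0,0,0],"delta_rot": [0,0,0]},
    {"gripper": 0.3,"linear": [0,0,0],"delta_rot": [0,0,0]},
  ],
)

```text
clock: 5.6
position: [0.574, 0.0103, 0.0472]
ee_rot: [0.001, 0.71, 0.704, 0.0]
contact_force: [0.8, 0.9, 0.1]
width: 0.042
gripper_force: 20.6
```

Run:
```python
from h import *
s=get_state(); p=s['position'];print(np.round(p,4))
a=cam('scene'); G=cv2.cvtColor(a['pixels'],cv2.COLOR_BGR2GRAY)
t=np.linspace(0,2*np.pi,73)
for z in(-.003,.009):
    q=proj(a,np.c_[p[0]+.022*np.cos(t),p[1]+.022*np.sin(t),np.full(73,p[2]+z)]); print('z',z,'u',q[:,0].min().round(1),q[:,0].max().round(1),'v',q[:,1].min().round(1),q[:,1].max().round(1))
print('     ',*range(276,302))
for v in range(164,196): print(v,G[v,276:302])
```

```text
[0.574  0.0103 0.0472]
z -0.003 u 277.8 297.4 v 173.0 181.8
z 0.009 u 278.0 297.7 v 168.3 176.9
      276 277 278 279 280 281 282 283 284 285 286 287 288 289 290 291 292 293 294 295 296 297 298 299 300 301
164 [86 72 45 23 15 18 19 22 24 23 23 58 62 34 17 16 17 17 18 19 21 23 24 24
 22 24]
165 [85 70 44 22 17 21 21 23 21 22 23 55 55 29 16 17 16 16 16 20 20 21 21 21
 18 28]
166 [ 92  75  43  18  16  20  23  23  21  23  23  54  55  41  36  23  16  15
  17  19  19  18  40  66  94 103]
167 [ 99  79  42  22  21  22  23  22  22  23  23  39  44  48  55  37  18  16
  16  16  17  19  59  93 104 106]
168 [103  82  43  23  24  22  23  22  22  23  22  40  44  49  56  37  16  18
  19  18  16  21  59  92 102 102]
169 [105  85  44  24  22  23  30  48  58  60  68  75  58  49  50  31  18  17
  17  17  18  18  57  88  99 101]
170 [107  91  53  51  75  97 109 113 114 113 128 118  76  53  49  30  17  18
  19  18  20  24  69  92  94  96]
171 [107  96  71  59  63  97 116 116 118 130 139 118  74  54  50  30  18  21
  23  23  23  24  70  91  91  93]
172 [107  90  67  61  61  64  66  98 129 139 138 119  76  
[... 1515 characters left out ...]
38 36 37 36 36 37 38 37 37 56 66 65 66 73 79 78 79 79 78 78 66 70 95 91
 77 79]
189 [50 37 36 36 53 64 64 64 64 64 65 66 66 65 66 73 78 79 79 64 48 59 84 86
 79 79]
190 [64 63 63 64 65 69 71 67 65 65 65 65 64 65 66 73 78 79 78 70 65 65 74 78
 78 78]
191 [64 65 65 65 60 70 90 79 64 66 66 66 66 64 64 66 72 78 78 79 78 78 78 79
 77 79]
192 [65 64 65 51 41 57 79 74 64 65 65 66 65 64 66 66 73 78 79 78 79 78 79 78
 78 79]
193 [64 65 66 64 61 62 71 70 67 65 65 65 65 65 65 66 72 78 79 78 78 80 78 77
 78 86]
194 [ 65  66  66  65  65  66  65  65  67  66  65  65  65  66  66  73  78  78
  78  77  84  97 100  83  68  64]
195 [66 65 66 65 65 64 66 65 66 65 65 65 66 62 63 79 93 98 92 75 65 67 68 66
 65 65]
```

Run:
```python
from h import *
a=cam('scene');d=cam('top')
f=np.array([.5733,.0154]); b=np.radians(-.5); R=np.array([[np.cos(b),-np.sin(b)],[np.sin(b),np.cos(b)]])
Q=lambda x,y,z:[*(f+R@[x/1e3,y/1e3]),z/1e3]
Y0=(10.8-15.4)
names={'thickTL':(35,97,28),'thickTR(inner far)':(35,57,28),'thick near inner':(-35,57,28),'thick near outer':(-35,97,28),'thin far in':(35,-70,28),'thin near in':(-35,-70,28),'thin near out':(-35,-84,28),'plate near left':(-40,Y0+45,20),'plate near right':(-40,Y0-45,20),'pin1':(-20,Y0+20,25),'pin2':(-20,Y0-20,25),'base near L':(-55,103,6),'base near R':(-55,-103,6),'base farL':(55,103,6)}
I=cv2.resize(a['pixels'][150:225,225:345],None,fx=6,fy=6,interpolation=cv2.INTER_CUBIC)
for k,v in names.items():
    q=proj(a,Q(*v))[0]; x=((q-[225,150]+.5)*6).astype(int); cv2.drawMarker(I,tuple(int(i) for i in x),(0,255,0),cv2.MARKER_CROSS,10,1)
T=cv2.resize(d['pixels'][165:240,225:345],None,fx=1,fy=1)
I2=np.vstack([I,np.zeros((80,720,3),np.uint8)]); I2[450:525,:120]=T
cv2.imwrite('pics/p3.png',I2)
```

```text
(no output)
```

View pics/p3.png

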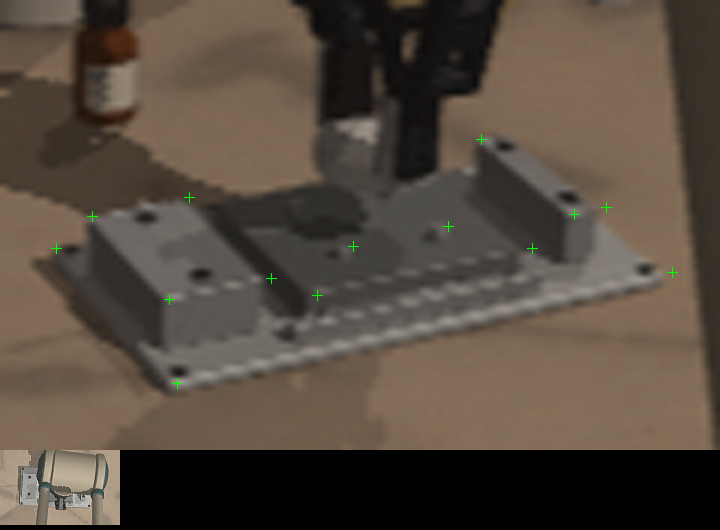

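The markers projected from the top-view fixture fit all sit about 2 px right of the real features, so the two cameras disagree by a few mm. I check which one agrees with the robot, using the near finger and the dish where it first lay.

Run:
```python
from h import *
s=get_state(); p=s['position']; a=cam('scene')
for w in(.011,.010):
  for z in(.005,.015): print(w,z,'inner L',proj(a,p+[-.0215,w,z])[0].round(1),'outer R',proj(a,p+[-.036,-w,z])[0].round(1),'inner R',proj(a,p+[-.0215,-w,z])[0].round(1),'outer L',proj(a,p+[-.036,w,z])[0].round(1))
I=cv2.imread('pics/scene0.png'); hsv=cv2.cvtColor(I,cv2.COLOR_BGR2HSV)
def sil(c,r,h):
    t=np.linspace(0,2*np.pi,120); q=np.vstack([proj(a,np.c_[c[0]+r*np.cos(t),c[1]+r*np.sin(t),np.full(120,z)]) for z in(0,h)])
    return cv2.convexHull(q.astype(np.float32))
for nm,roi,c in(('dish',(355,162,382,180),(.5934,-.2332)),):
    m=((hsv[...,1]<62)).astype(np.uint8)*255
    k=comp(m,roi=roi); print(nm,'seen',np.round(cen(k),2),cv2.boundingRect(k),cv2.contourArea(k)); h=sil(c,.022,.012); print('pred',np.round(cen(h),2),h.reshape(-1,2).min(0),h.reshape(-1,2).max(0))
G=cv2.cvtColor(I,cv2.COLOR_BGR2GRAY); 
for v in range(163,179): print(v,G[v,355:384])
```

```text
0.011 0.005 inner L [288.  179.2] outer R [300.  180.1] inner R [296.7 177.4] outer L [291.2 181.9]
0.011 0.015 inner L [288.2 175.1] outer R [300.2 176. ] inner R [297.  173.3] outer L [291.4 177.8]
0.01 0.005 inner L [288.4 179.1] outer R [299.6 180.1] inner R [296.3 177.4] outer L [291.6 181.8]
0.01 0.015 inner L [288.6 175. ] outer R [299.8 176. ] inner R [296.6 173.4] outer L [291.8 177.7]
dish seen [367.65 170.22] (359, 165, 18, 12) 140.5
pred [368.77 170.4 ] [359.54947 164.42903] [378.02902 176.38042]
163 [ 97  97  97  98  98  98  98  99  98  99  99  98  99  99  98  98  99  97
  97  97  97  99 100  99 100  99  98  99  98]
164 [ 98  97  98  96  98  98  98  98  98  99  98  98  99  98  99 100 100  99
  98  97  98  99  98  99  99  98 100  98  99]
165 [ 96  96  97  97  97  99  99  96  99 109 113 115 117 117 115 108 100  99
  98  97  99  99  98  99  99 100 100 101 100]
166 [ 96  96  96  97  98 105 117 120 120 121 122 122 124 123 123 122 121 111
 102  99  99  99  99  99  99 100 100  99  98]
167 [ 97  96  97  97 107 118 121 122 123 123 123 123 123 123 122 122 124 121
 118 111 101  98 
[... 565 characters left out ...]
  71  85  96 101 107 111 112 104
 109 103  98  98  97  97  97  98  99  99  99]
173 [ 97  96  70  43  44  46  53  56  58  59  65  73  69  75  86  90  95  99
 101 103 102 100  98  98  98  99  99  99 100]
174 [ 99  98  97  69  44  44  47  55  57  61  65  70  77  82  86  89  94  99
 100 102  94  93  98  99  99  98  97  97  98]
175 [97 98 98 96 88 81 81 78 64 54 61 64 64 77 87 91 96 97 84 84 96 99 98 96
 96 95 95 96 97]
176 [97 97 96 96 96 95 88 83 81 81 82 78 76 80 84 87 86 83 80 81 90 96 96 94
 91 92 92 93 94]
177 [97 97 97 96 96 96 96 96 86 81 81 81 80 82 81 81 79 79 88 92 93 93 93 94
 92 92 91 92 93]
178 [96 94 93 96 96 95 94 93 93 93 95 96 96 96 95 96 94 94 93 92 91 91 91 92
 93 91 90 90 87]
```

Call:
send_rows(
  increments=[
    {"gripper": 0.3,"linear": [0,0.0012,-0.01],"delta_rot": [0,0,0]},
    {"gripper": 0.3,"linear": [0,0.0012,-0.015],"delta_rot": [0,0,0]},
    {"gripper": 0.3,"linear": [0,0.0012,-0.015],"delta_rot": [0,0,0]},
    {"gripper": 0.3,"linear": [0,0.0012,-0.015],"delta_rot": [0,0,0]},
    {"gripper": 0.3,"linear": [0,0.0012,-0.015],"delta_rot": [0,0,0]},
  ],
)

```text
clock: 6.3
position: [0.5735, 0.012, 0.0315]
ee_rot: [0.0, 0.71, 0.704, 0.0]
contact_force: [-0.4, 0.8, -1.0]
width: 0.0424
gripper_force: 20.6
```

Call:
send_rows(
  increments=[
    {"gripper": 0.3,"linear": [0,0,-0.003],"delta_rot": [0,0,0]},
    {"gripper": 0.3,"linear": [0,0,-0.005],"delta_rot": [0,0,0]},
    {"gripper": 0.3,"linear": [0,0,-0.005],"delta_rot": [0,0,0]},
  ],
)

```text
clock: 6.6
position: [0.5731, 0.0119, 0.0262]
ee_rot: [-0.0, 0.71, 0.704, -0.0]
contact_force: [0.3, 0.0, -0.7]
width: 0.0425
gripper_force: 20.6
```

Call:
send_rows(
  increments=[
    {"gripper": 0.3,"linear": [0,0,-0.0025],"delta_rot": [0,0,0]},
    {"gripper": 0.3,"linear": [0,0,-0.0025],"delta_rot": [0,0,0]},
    {"gripper": 0.3,"linear": [0,0,-0.0025],"delta_rot": [0,0,0]},
  ],
)

```text
clock: 6.9
position: [0.5733, 0.0119, 0.0239]
ee_rot: [-0.0, 0.71, 0.704, -0.0]
contact_force: [0.2, -0.6, 0.1]
width: 0.0422
gripper_force: 20.6
```

Call:
send_rows(
  increments=[
    {"gripper": 0.3,"linear": [0,0,-0.001],"delta_rot": [0,0,0]},
    {"gripper": 0.3,"linear": [0,0,-0.001],"delta_rot": [0,0,0]},
  ],
)

```text
clock: 7.1
position: [0.5736, 0.0119, 0.0231]
ee_rot: [0.0, 0.71, 0.704, 0.0]
contact_force: [-0.4, 0.3, 0.0]
width: 0.0422
gripper_force: 20.6
```

Call:
send_rows(
  increments=[
    {"gripper": 0.3,"linear": [0,0,-0.001],"delta_rot": [0,0,0]},
    {"gripper": 0.3,"linear": [0,0,-0.001],"delta_rot": [0,0,0]},
  ],
)

```text
clock: 7.3
position: [0.5736, 0.0119, 0.023]
ee_rot: [0.0, 0.71, 0.704, 0.0]
contact_force: [-0.8, -0.5, 6.1]
width: 0.0423
gripper_force: 21.1
```

Call:
send_rows(
  increments=[
    {"gripper": -0.7,"linear": [0,0,0.0005],"delta_rot": [0,0,0]},
    {"gripper": -0.7,"linear": [0,0,0.0005],"delta_rot": [0,0,0]},
    {"gripper": -0.7,"linear": [0,0,0.0005],"delta_rot": [0,0,0]},
    {"gripper": -0.7,"linear": [0,0,0.0005],"delta_rot": [0,0,0]},
    {"gripper": -0.7,"linear": [0,0,0.0005],"delta_rot": [0,0,0]},
    {"gripper": -0.7,"linear": [0,0,0.03],"delta_rot": [0,0,0]},
    {"gripper": -0.7,"linear": [0,0,0.07],"delta_rot": [0,0,0]},
    {"gripper": -0.7,"linear": [0,0,0.1],"delta_rot": [0,0,0]},
  ],
)

```text
clock: 8.1
position: [0.5738, 0.0119, 0.1237]
ee_rot: [0.0, 0.71, 0.704, 0.0]
contact_force: [0.9, -0.5, 0.8]
width: 0.0725
gripper_force: 0.0
```

Call:
send_rows(
  increments=[
    {"gripper": -0.5,"linear": [-0.083,0.31,0],"delta_rot": [0,0,1.62]},
    {"gripper": -0.5,"linear": [-0.083,0.31,0],"delta_rot": [0,0,1.62]},
    {"gripper": -0.5,"linear": [-0.083,0.31,0],"delta_rot": [0,0,1.62]},
    {"gripper": -0.5,"linear": [-0.083,0.31,0],"delta_rot": [0,0,1.62]},
    {"gripper": -0.5,"linear": [-0.083,0.31,0],"delta_rot": [0,0,1.62]},
    {"gripper": -0.5,"linear": [-0.083,0.31,0],"delta_rot": [0,0,1.62]},
    {"gripper": -0.5,"linear": [-0.083,0.31,0],"delta_rot": [0,0,1.62]},
    {"gripper": -0.5,"linear": [-0.083,0.31,0],"delta_rot": [0,0,1.62]},
  ],
)

```text
clock: 8.9
position: [0.4891, 0.3254, 0.1218]
ee_rot: [-0.0, 0.184, 0.983, 0.001]
contact_force: [-0.3, -0.1, -0.4]
width: 0.0643
gripper_force: 0.0
```

Run:
```python
from h import *
s=get_state(); print(np.round(s['position'],4),np.round(s['ee_rot'],4))
q=s['ee_rot']; print('tool y angle',2*np.degrees(np.arctan2(q[2],q[1]))-90)
d=cam('top');a=cam('scene')
k=cv2.resize(d['pixels'][172:232,235:325],None,fx=6,fy=6,interpolation=cv2.INTER_CUBIC)
cv2.imwrite('pics/top2.png',d['pixels']);cv2.imwrite('pics/scene2.png',a['pixels'])
z=np.zeros((560,800,3),np.uint8); z[:360,:540]=k; t=d['pixels'][170:270,130:260]; z[360:560,:260]=cv2.resize(t,None,fx=2,fy=2)
z[360:560,270:710]=cv2.resize(a['pixels'][165:265,125:345],None,fx=2,fy=2)
cv2.imwrite('pics/p4.png',z)
```

```text
[0.4891 0.3254 0.1218] [-2.000e-04  1.836e-01  9.830e-01  6.000e-04]
tool y angle 68.83965557090966
```

View pics/p4.png

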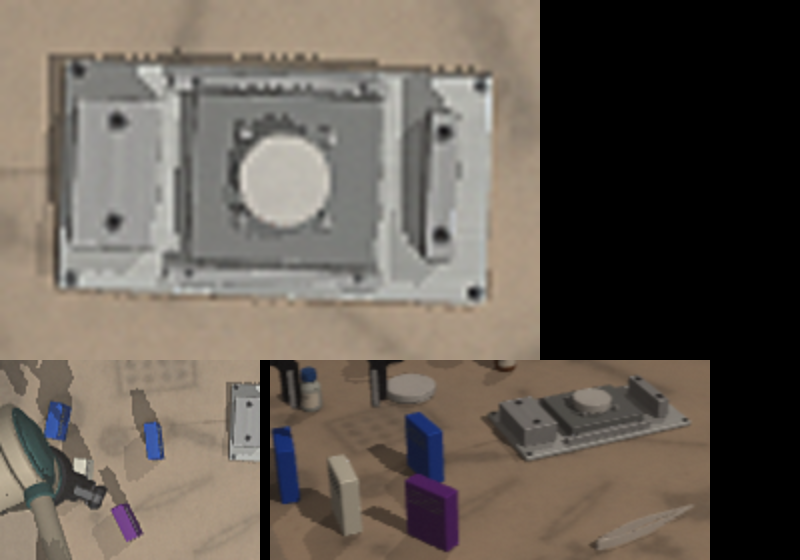

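The dish is white at (285,180) in the upper crop and sits flat in the middle of its four pins; the fingers let it go cleanly. Next is the spacer.

Call:
send_rows(
  increments=[
    {"gripper": -0.5,"linear": [0.002,-0.004,-0.03],"delta_rot": [0,0,0.41]},
    {"gripper": -0.5,"linear": [0.002,-0.004,-0.03],"delta_rot": [0,0,0.41]},
    {"gripper": -0.5,"linear": [0.002,-0.004,-0.03],"delta_rot": [0,0,0.41]},
    {"gripper": -0.5,"linear": [0.002,-0.004,-0.03],"delta_rot": [0,0,0.41]},
    {"gripper": -0.5,"linear": [0.002,-0.004,-0.06],"delta_rot": [0,0,0.41]},
    {"gripper": -0.5,"linear": [0.002,-0.004,-0.08],"delta_rot": [0,0,0.41]},
    {"gripper": -0.5,"linear": [0.002,-0.004,-0.093],"delta_rot": [0,0,0.41]},
    {"gripper": -0.5,"linear": [0.002,-0.004,-0.093],"delta_rot": [0,0,0.41]},
  ],
)

```text
clock: 9.8
position: [0.4914, 0.317, 0.0274]
ee_rot: [-0.002, -0.014, 1.0, -0.001]
contact_force: [-0.5, 0.4, -0.2]
width: 0.0641
gripper_force: 0.0
```

Call:
send_rows(
  increments=[
    {"gripper": -0.5,"linear": [0,0,0],"delta_rot": [0,0,0]},
    {"gripper": -0.5,"linear": [0,0,0],"delta_rot": [0,0,0]},
  ],
)

```text
clock: 10.0
position: [0.4934, 0.3183, 0.0301]
ee_rot: [0.001, -0.015, 1.0, 0.001]
contact_force: [1.5, -0.3, 1.2]
width: 0.064
gripper_force: 0.0
```

Call:
send_rows(
  increments=[
    {"gripper": -0.5,"linear": [-0.002,0.003,0],"delta_rot": [0,0,0.01]},
    {"gripper": -0.5,"linear": [-0.002,0.003,0],"delta_rot": [0,0,0.01]},
    {"gripper": -0.5,"linear": [-0.002,0.003,0],"delta_rot": [0,0,0.01]},
    {"gripper": 0.8,"linear": [-0.002,0.003,0],"delta_rot": [0,0,0.01]},
    {"gripper": 0.8,"linear": [-0.002,0.003,0],"delta_rot": [0,0,0.01]},
    {"gripper": 0.8,"linear": [-0.002,0.003,0],"delta_rot": [0,0,0.01]},
    {"gripper": 0.8,"linear": [-0.002,0.003,0],"delta_rot": [0,0,0.01]},
    {"gripper": 0.8,"linear": [-0.002,0.003,0],"delta_rot": [0,0,0.01]},
  ],
  newtons=40,
)

```text
clock: 10.8
position: [0.4906, 0.321, 0.0291]
ee_rot: [0.0, -0.02, 1.0, 0.0]
contact_force: [-1.0, -0.0, 1.3]
width: 0.0176
gripper_force: 39.4
```

Call:
send_rows(
  increments=[
    {"gripper": 0.8,"linear": [0,0,0],"delta_rot": [0,0,0]},
    {"gripper": 0.8,"linear": [0,0,0],"delta_rot": [0,0,0]},
    {"gripper": 0.8,"linear": [0,0,0],"delta_rot": [0,0,0]},
  ],
)

```text
clock: 11.1
position: [0.4906, 0.321, 0.0291]
ee_rot: [0.0, -0.02, 1.0, 0.0]
contact_force: [0.9, -0.1, 1.6]
width: 0.0173
gripper_force: 39.4
```

Run:
```python
from h import *
d=cam('top')
for f in('top0','top2'):
    I=cv2.imread(f'pics/{f}.png'); hsv=cv2.cvtColor(cv2.resize(I,None,fx=4,fy=4,interpolation=cv2.INTER_CUBIC),cv2.COLOR_BGR2HSV)
    m=cv2.morphologyEx((hsv[...,1]<33).astype(np.uint8)*255,cv2.MORPH_OPEN,np.ones((9,9)))
    c=comp(m,roi=tuple(4*i for i in(230,170,330,235))).reshape(-1,2)
    P=ray(d,(c+.5)/4-.5,.006)[:,:2]*1000
    r=cv2.minAreaRect(P.astype(np.float32)); print(f,np.round(r[0],1),np.round(r[1],1),round(r[2],2))
    ctr=np.array(r[0])
    for s in(1,-1):
        e=P[(abs(P[:,1]-ctr[1])<85)&(s*(P[:,0]-ctr[0])>45)]; vx,vy,x0,y0=cv2.fitLine(e.astype(np.float32),cv2.DIST_HUBER,0,.01,.01).ravel(); print('edge x',round(x0,1),'yaw',round(np.degrees(-np.arctan(vx/vy)),2))
        e=P[(abs(P[:,0]-ctr[0])<45)&(s*(P[:,1]-ctr[1])>90)]; vx,vy,x0,y0=cv2.fitLine(e.astype(np.float32),cv2.DIST_HUBER,0,.01,.01).ravel(); print('edge y',round(y0,1),'yaw',round(np.degrees(np.arctan(vy/vx)),2))
    V=hsv[...,2]
    # thin stop inner top edge, plate right edge along rows
    for v in(196,200,204,208): 
        g=np.diff(V[v*4,4*290:4*318].astype(int),n=1); print(v,V[v*4,4*295:4*310:2])
```

```text
top0 [573.7  15.4] [205.9 110.7] 89.29
edge x 628.0 yaw -0.55
edge y 117.9 yaw -0.71
edge x 519.0 yaw -0.6
edge y -87.0 yaw -1.22
196 [123 122 122 121 116 118 127 146 166 181 183 176 171 147 112  88  92 102
 106 103  91  80  74  92 132 161 151 140 141 147]
200 [120 120 121 121 119 119 115 128 155 177 178 171 166 143 109  85  91 101
 104  99  84  80  93 118 144 162 158 151 149 149]
204 [122 122 121 118 113 122 144 165 172 176 180 177 172 149 114  89  93 102
 107 100  75  74 107 143 156 160 154 149 148 148]
208 [122 122 122 121 118 119 122 139 167 181 163 149 161 153 118  90  93 101
 106  98  70  75 125 167 165 155 153 150 144 150]
top2 [573.6  15.2] [206.3 110.7] 89.3
edge x 628.2 yaw -0.62
edge y 117.9 yaw -0.73
edge x 519.0 yaw -0.68
edge y -86.9 yaw -1.69
196 [123 122 123 122 118 121 130 149 170 187 188 181 175 152 116  92  95 103
 108 105  93  83  77  95 135 163 154 143 145 150]
200 [124 124 124 123 120 120 118 131 158 179 181 174 170 148 112  88  94 104
 106 101  86  83  96 121 147 165 160 152 151 151]
204 [124 124 124 122 116 124 146 169 177 181 184 180 176 152 116  90  94 103
 107 101  77  77 109 145 158 162 157 152 150 151]
208 [125 125 124 123 121 122 124 142 172 185 165 151 166 159 121  91  96 105
 109 100  71  76 128 171 168 159 157 154 147 153]
```

Call:
send_rows(
  increments=[
    {"gripper": 0.8,"linear": [0,0,0.03],"delta_rot": [0,0,0]},
    {"gripper": 0.8,"linear": [0,0,0.075],"delta_rot": [0,0,0]},
    {"gripper": 0.8,"linear": [0.04,-0.18,0.09],"delta_rot": [0,0,-0.05]},
    {"gripper": 0.8,"linear": [0.04,-0.18,0.09],"delta_rot": [0,0,-0.05]},
    {"gripper": 0.8,"linear": [0.04,-0.18,0.09],"delta_rot": [0,0,-0.05]},
    {"gripper": 0.8,"linear": [0.0824,-0.363,0.09],"delta_rot": [0,0,-0.05]},
    {"gripper": 0.8,"linear": [0.0824,-0.363,0.09],"delta_rot": [0,0,-0.05]},
    {"gripper": 0.8,"linear": [0.0824,-0.363,0.09],"delta_rot": [0,0,-0.05]},
  ],
)

```text
clock: 11.95
position: [0.5562, 0.027, 0.1179]
ee_rot: [-0.0, 0.005, 1.0, 0.0]
contact_force: [1.4, 0.3, -0.5]
width: 0.0176
gripper_force: 39.4
```

Call:
send_rows(
  increments=[
    {"gripper": 0.8,"linear": [0,0,0],"delta_rot": [0,0,0]},
    {"gripper": 0.8,"linear": [0,0,0],"delta_rot": [0,0,0]},
    {"gripper": 0.8,"linear": [0,0,0],"delta_rot": [0,0,0]},
  ],
)

```text
clock: 12.25
position: [0.5557, 0.0297, 0.1177]
ee_rot: [-0.001, 0.005, 1.0, 0.0]
contact_force: [0.6, 0.1, -0.5]
width: 0.0177
gripper_force: 39.4
```

Call:
send_rows(
  increments=[
    {"gripper": 0.8,"linear": [0.0173,-0.0715,0],"delta_rot": [0,0,0]},
    {"gripper": 0.8,"linear": [0.0173,-0.0715,0],"delta_rot": [0,0,0]},
    {"gripper": 0.8,"linear": [0.0173,-0.0715,-0.03],"delta_rot": [0,0,0]},
    {"gripper": 0.8,"linear": [0.0173,-0.0715,-0.05],"delta_rot": [0,0,0]},
    {"gripper": 0.8,"linear": [0.0173,-0.0715,-0.05],"delta_rot": [0,0,0]},
    {"gripper": 0.8,"linear": [0.0173,-0.0715,-0.05],"delta_rot": [0,0,0]},
  ],
)

```text
clock: 12.85
position: [0.5736, -0.0412, 0.0681]
ee_rot: [-0.0, 0.004, 1.0, 0.0]
contact_force: [-0.6, 0.4, 0.8]
width: 0.0175
gripper_force: 39.6
```

Call:
send_rows(
  increments=[
    {"gripper": 0.8,"linear": [0,0,0],"delta_rot": [0,0,0]},
    {"gripper": 0.8,"linear": [0,0,0],"delta_rot": [0,0,0]},
    {"gripper": 0.8,"linear": [0,0,0],"delta_rot": [0,0,0]},
  ],
)

```text
clock: 13.15
position: [0.5744, -0.0425, 0.0691]
ee_rot: [0.001, 0.005, 1.0, -0.0]
contact_force: [1.1, 1.0, -0.7]
width: 0.0176
gripper_force: 39.6
```

Run:
```python
from h import *
s=get_state(); print(np.round(s['position'],4),2*np.degrees(np.arctan2(s['ee_rot'][2],s['ee_rot'][1]))-90)
a=cam('scene');d=cam('top')
z=np.zeros((590,720,3),np.uint8); z[:450]=cv2.resize(a['pixels'][150:225,225:345],None,fx=6,fy=6,interpolation=cv2.INTER_CUBIC)
z[450:590,:300]=cv2.resize(d['pixels'][165:235,225:375],None,fx=2,fy=2)
cv2.imwrite('pics/p5.png',z)
```

```text
[ 0.5744 -0.0425  0.0691] 89.46849780554578
```

View pics/p5.png

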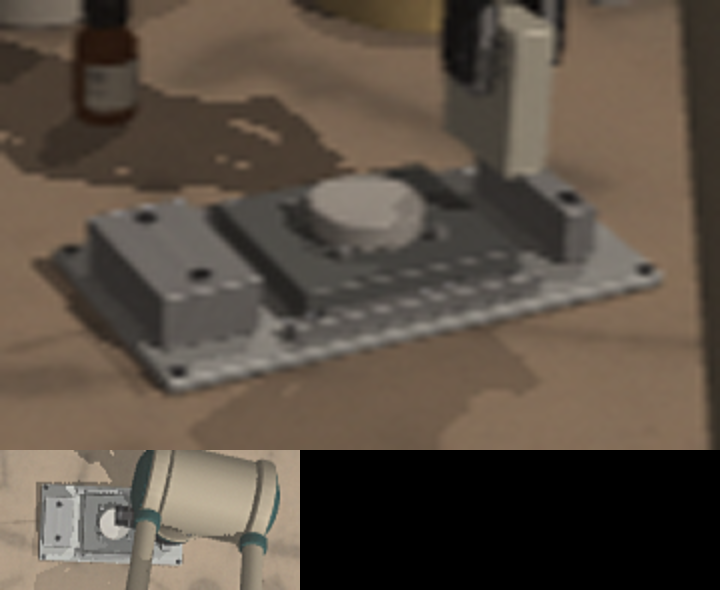

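The spacer hangs upright with its foot at about (525,175), just above and inside the thin stop. The dish is still flat between its pins. I lower it below the stop's top, then touch the stop lightly to find its face.

Call:
send_rows(
  increments=[
    {"gripper": 0.8,"linear": [-0.0005,0.001,-0.008],"delta_rot": [0,0,0]},
    {"gripper": 0.8,"linear": [-0.0005,0.001,-0.016],"delta_rot": [0,0,0]},
    {"gripper": 0.8,"linear": [-0.0005,0.001,-0.016],"delta_rot": [0,0,0]},
    {"gripper": 0.8,"linear": [-0.0005,0.001,-0.016],"delta_rot": [0,0,0]},
    {"gripper": 0.8,"linear": [-0.0005,0.001,-0.016],"delta_rot": [0,0,0]},
  ],
)

```text
clock: 13.75
position: [0.5734, -0.0417, 0.052]
ee_rot: [0.0, 0.005, 1.0, 0.0]
contact_force: [0.5, -0.3, -0.9]
width: 0.0173
gripper_force: 39.6
```

Call:
send_rows(
  increments=[
    {"gripper": 0.8,"linear": [0,-0.001,0],"delta_rot": [0,0,0]},
    {"gripper": 0.8,"linear": [0,-0.002,0],"delta_rot": [0,0,0]},
    {"gripper": 0.8,"linear": [0,-0.002,0],"delta_rot": [0,0,0]},
  ],
)

```text
clock: 14.05
position: [0.5734, -0.0439, 0.0523]
ee_rot: [0.0, 0.005, 1.0, -0.0]
contact_force: [0.1, -0.1, 0.1]
width: 0.0175
gripper_force: 39.6
```

Call:
send_rows(
  increments=[
    {"gripper": 0.8,"linear": [0,-0.001,0],"delta_rot": [0,0,0]},
    {"gripper": 0.8,"linear": [0,-0.001,0],"delta_rot": [0,0,0]},
  ],
)

```text
clock: 14.25
position: [0.5733, -0.0448, 0.0522]
ee_rot: [0.0, 0.005, 1.0, 0.0]
contact_force: [0.1, -0.2, -0.5]
width: 0.0176
gripper_force: 39.6
```

Call:
send_rows(
  increments=[
    {"gripper": 0.8,"linear": [0,-0.001,0],"delta_rot": [0,0,0]},
    {"gripper": 0.8,"linear": [0,-0.001,0],"delta_rot": [0,0,0]},
  ],
)

```text
clock: 14.45
position: [0.5733, -0.0452, 0.0521]
ee_rot: [0.0, 0.005, 1.0, 0.001]
contact_force: [0.3, 2.8, 0.3]
width: 0.0173
gripper_force: 39.7
```

Call:
send_rows(
  increments=[
    {"gripper": 0.8,"linear": [0,0.0018,0],"delta_rot": [0,0,0]},
    {"gripper": 0.8,"linear": [0,0.0018,0],"delta_rot": [0,0,0]},
    {"gripper": 0.8,"linear": [0,0.0018,-0.002],"delta_rot": [0,0,0]},
    {"gripper": 0.8,"linear": [0,0.0018,-0.004],"delta_rot": [0,0,0]},
    {"gripper": 0.8,"linear": [0,0.0018,-0.004],"delta_rot": [0,0,0]},
  ],
)

```text
clock: 14.95
position: [0.573, -0.0439, 0.0476]
ee_rot: [-0.0, 0.005, 1.0, 0.0]
contact_force: [-0.1, 0.2, -1.0]
width: 0.0173
gripper_force: 39.6
```

Call:
send_rows(
  increments=[
    {"gripper": 0.8,"linear": [0,0,-0.004],"delta_rot": [0,0,0]},
    {"gripper": 0.8,"linear": [0,0,-0.008],"delta_rot": [0,0,0]},
    {"gripper": 0.8,"linear": [0,0,-0.0105],"delta_rot": [0,0,0]},
    {"gripper": 0.8,"linear": [0,0,-0.0105],"delta_rot": [0,0,0]},
    {"gripper": 0.8,"linear": [0,0,-0.0105],"delta_rot": [0,0,0]},
  ],
)

```text
clock: 15.45
position: [0.5732, -0.0439, 0.0374]
ee_rot: [-0.0, 0.005, 1.0, 0.0]
contact_force: [0.1, 0.7, 0.2]
width: 0.0172
gripper_force: 39.6
```

Call:
send_rows(
  increments=[
    {"gripper": 0.8,"linear": [0,0,-0.001],"delta_rot": [0,0,0]},
    {"gripper": 0.8,"linear": [0,0.0015,-0.001],"delta_rot": [0,0,0]},
    {"gripper": 0.8,"linear": [0,0.003,-0.001],"delta_rot": [0,0,0]},
    {"gripper": 0.8,"linear": [0,0.0045,-0.001],"delta_rot": [0,0,0]},
    {"gripper": 0.8,"linear": [0,0.006,-0.001],"delta_rot": [0,0,0]},
    {"gripper": 0.8,"linear": [0.0001,0.0075,-0.001],"delta_rot": [0,0,0]},
    {"gripper": 0.8,"linear": [0.0001,0.009,-0.001],"delta_rot": [0,0,0]},
    {"gripper": 0.8,"linear": [0.0001,0.009,-0.001],"delta_rot": [0,0,0]},
  ],
)

```text
clock: 16.25
position: [0.5735, -0.0346, 0.0367]
ee_rot: [0.0, 0.005, 1.0, 0.0]
contact_force: [-0.2, -0.5, -0.1]
width: 0.0175
gripper_force: 39.6
```

Call:
send_rows(
  increments=[
    {"gripper": 0.8,"linear": [0,0.0015,0],"delta_rot": [0,0,0]},
    {"gripper": 0.8,"linear": [0,0.003,0],"delta_rot": [0,0,0]},
    {"gripper": 0.8,"linear": [0.0001,0.0045,0],"delta_rot": [0,0,0]},
    {"gripper": 0.8,"linear": [0.0001,0.0055,0],"delta_rot": [0,0,0]},
    {"gripper": 0.8,"linear": [0.0001,0.0055,0],"delta_rot": [0,0,0]},
  ],
)

```text
clock: 16.75
position: [0.5735, -0.0292, 0.0366]
ee_rot: [0.0, 0.005, 1.0, 0.0]
contact_force: [0.8, -0.1, -0.2]
width: 0.0175
gripper_force: 39.7
```

Next I advance in 1 mm steps and watch the force.

Call:
send_rows(
  increments=[
    {"gripper": 0.8,"linear": [0,0.001,0],"delta_rot": [0,0,0]},
    {"gripper": 0.8,"linear": [0,0.002,0],"delta_rot": [0,0,0]},
    {"gripper": 0.8,"linear": [0,0.002,0],"delta_rot": [0,0,0]},
  ],
)

```text
clock: 17.05
position: [0.5735, -0.0272, 0.0366]
ee_rot: [0.0, 0.005, 1.0, 0.0]
contact_force: [-0.6, 0.2, 0.2]
width: 0.0174
gripper_force: 39.7
```

Call:
send_rows(
  increments=[
    {"gripper": 0.8,"linear": [0,0.001,0],"delta_rot": [0,0,0]},
    {"gripper": 0.8,"linear": [0,0.001,0],"delta_rot": [0,0,0]},
  ],
)

```text
clock: 17.25
position: [0.5735, -0.0263, 0.0366]
ee_rot: [0.0, 0.005, 1.0, 0.0]
contact_force: [-0.0, -0.2, -0.6]
width: 0.0176
gripper_force: 39.7
```

Call:
send_rows(
  increments=[
    {"gripper": 0.8,"linear": [0,0.001,0],"delta_rot": [0,0,0]},
    {"gripper": 0.8,"linear": [0,0.001,0],"delta_rot": [0,0,0]},
  ],
)

```text
clock: 17.45
position: [0.5734, -0.0261, 0.0366]
ee_rot: [-0.0, 0.005, 1.0, -0.001]
contact_force: [0.4, -4.3, 0.6]
width: 0.0177
gripper_force: 39.8
```

Call:
send_rows(
  increments=[
    {"gripper": 0.8,"linear": [0,0.0006,0],"delta_rot": [0,0,0]},
    {"gripper": 0.8,"linear": [0,0.0006,0],"delta_rot": [0,0,0]},
    {"gripper": 0.8,"linear": [0,0.0006,0],"delta_rot": [0,0,0]},
    {"gripper": 0.8,"linear": [0,0.0006,0],"delta_rot": [0,0,0]},
    {"gripper": 0.8,"linear": [0,0.0006,0],"delta_rot": [0,0,0]},
  ],
)

```text
clock: 17.95
position: [0.5734, -0.026, 0.0366]
ee_rot: [-0.0, 0.005, 1.0, -0.001]
contact_force: [-0.7, -5.9, 0.0]
width: 0.0171
gripper_force: 39.8
```

Run:
```python
from h import *
a=cam('scene');d=cam('top'); s=get_state(); print(np.round(s['position'],4),np.round(s['contact_force'],1),np.round(s['moment'],2))
z=np.zeros((590,720,3),np.uint8); z[:450]=cv2.resize(a['pixels'][150:225,225:345],None,fx=6,fy=6,interpolation=cv2.INTER_CUBIC)
z[450:590,:300]=cv2.resize(d['pixels'][165:235,225:375],None,fx=2,fy=2)
cv2.imwrite('pics/p6.png',z)
```

```text
[ 0.5734 -0.0261  0.0366] [-0.8 -6.2  0.3] [-1.16  0.08 -0.05]
```

View pics/p6.png

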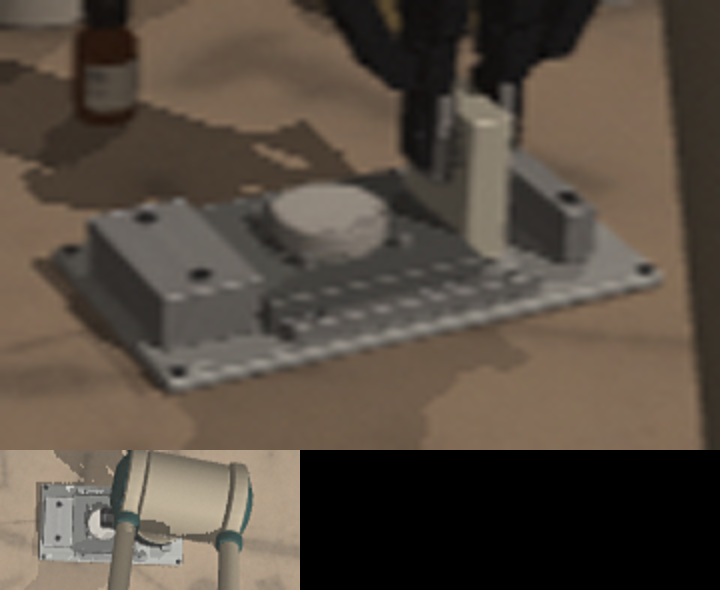

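The plate is closed up to the thick stop at (215,210), with no gap left there. The dish is flat between its pins and the spacer stands in the gap against the plate. The push is a steady 6 N and the travel matches flush at 65 mm, so I hand it in.

```bash
python3 -c "
from rig import sign_off; print(sign_off())"
```

```text
the job is handed in; nothing more can be done
None
```

I handed the job in: the dish sits flat between the plate's pins, and the gripped spacer holds the plate flush against the thick stop with a steady push of about 6 N.

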